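# Snap the faceplate onto the tester's control box

## Task

Pick up the thickness tester's faceplate, set it the right way round over the four snap standoffs in the open control box, and press it down by each standoff until all four have clicked through and the plate sits flush on every shoulder; then let go. Press it on with feeling (about 20 N is plenty, and over 30 N would push the standoffs' carrier out of place in the box), and keep it within 20 degrees of level throughout. Leave the other things on the bench where they are.

Things in the scene. Friction and masses are not known exactly. Their poses are not given: they have to be found in the camera images.
- faceplate: Aluminium faceplate, 120 mm (its x) by 150 mm (its y), 4 mm thick, 0.3 kg, lying face up on the bench. Four 11 mm square through holes: two 120 mm apart near its +x edge, two 92 mm apart near its -x edge, so it fits one way round only. Two low switches (14 x 22 mm, 6 mm high) at x = +47 and -47 mm, y = 0. Origin: centre of the underside; z up out of the face.
- housing_top (a point): Centre of the top of the grey display housing that stands on the middle of the faceplate, 30 mm above the plate's underside. The housing is 56 mm long (plate x), 40 mm wide (plate y) and 26 mm high: grip it across the 40 mm.
- control_box: The tester's open control box, fixed to the bench on its back: blue metal tray 145 mm (x) by 175 mm (y), rim 30 mm high, with four white snap standoffs rising above the rim: 120 mm apart on its +x side, 92 mm apart on its -x side. With the plate fitted, the plate's x and y axes lie along the box's. Origin: centre of its underside; z up.
- carrier_mark (a point): Point on the steel carrier strip, inside the box, midway between sleeves A and B, 10 to 19 mm above the bench. The carrier, a pair of strips with four rubber sleeves, bears all the standoffs at one level; it is held by friction and slides down if pushed with more than about 30 N in all.
- hole_a (a point): Centre of faceplate hole A on the underside, at x = 46, y = 60 mm in the faceplate's frame. It goes over standoff A.
- seat_a (a point): Standoff A at x = 46, y = 60 mm in the box's frame; the point is the centre of its 16 mm shoulder, where the plate's underside seats; it moves with the standoff. Above the shoulder: an 8.8 mm pin with tapered tip, 24 mm high, and two springy prongs on its +y and -y sides, together 14 mm across at the widest, 6 mm above the shoulder.
- hole_b (a point): Centre of faceplate hole B on the underside, at x = 46, y = -60 mm in the faceplate's frame. It goes over standoff B.
- seat_b (a point): Standoff B at x = 46, y = -60 mm in the box's frame; the point is the centre of its 16 mm shoulder, where the plate's underside seats; it moves with the standoff. Built like A. A hole set over a pin rests on the prongs 9 to 10 mm above the shoulder; some 7 to 10 N at that standoff squeezes them in, the plate drops to the shoulder and they spring out over it.
- hole_c (a point): Centre of faceplate hole C on the underside, at x = -46, y = 46 mm in the faceplate's frame. It goes over standoff C.
- seat_c (a point): Standoff C at x = -46, y = 46 mm in the box's frame; the point is the centre of its 16 mm shoulder, where the plate's underside seats; it moves with the standoff. Built like A. Each standoff stands proud in its sleeve by a different, unknown amount (0 to 10 mm) and slides down under about 5 N until it stops hard; pushed home, all four are level. Shoulders start 41 to 57 mm above the bench.
- hole_d (a point): Centre of faceplate hole D on the underside, at x = -46, y = -46 mm in the faceplate's frame. It goes over standoff D.
- seat_d (a point): Standoff D at x = -46, y = -46 mm in the box's frame; the point is the centre of its 16 mm shoulder, where the plate's underside seats; it moves with the standoff. Built like A. Room to press: the plate 22 mm from a hole, towards the other hole on the same y side; 11 to 17 N there clicks that standoff (and perhaps its neighbour).
- screwdriver: Bystander: screwdriver lying on the bench; origin under it.
- weight: Bystander: round steel weight, 38 mm across, 50 mm high; origin under its centre.
- parts_tray: Bystander: low grey parts tray 80 x 120 x 30 mm; origin under its centre.
- mug: Bystander: white mug, 80 mm across, 90 mm high; origin under its centre.
- jar: Bystander: clear screw-top jar, 60 mm across, 75 mm high; origin under its centre.
- disc_stack: Bystander: stack of round cork reference discs, 110 mm across, 18 mm high; origin under its centre.
- wrench: Bystander: wrench lying on the bench; origin under it.
Things that resemble listed ones, but are neither listed nor needed, are in the scene too. Of the things that look like the faceplate, take the one that is farthest to the robot's left at the start.

How it is judged:
By the outcome, as a careful person would: the job done as asked, in the order asked, and still so for the second after the job is handed in, with the robot touching nothing.
It also fails if it takes over 72 s, if anything falls off the work surface, if the arm or the gripper's body presses on something with over 40 N, if the wrist force passes 120 N, or if a joint passes its speed limit or range.

## Robot

A 7-joint arm with a two-finger parallel gripper is mounted at the origin on the work surface. World frame = base frame: x ahead of the robot, y to its left, z up, the work surface at z = 0. Lengths are in m, angles in rad, forces in N, time in s.
With the tool pointing down it reaches from about 0.4 to 0.85 m from the base axis. Payload 4.5 kg.
Tool frame: the origin (TCP) lies at the very end of the fingers, on their centre line; the grasp point (between the pads) lies 19 mm behind it (r.pinch_z is the distance from the TCP to the grasp point, in m); z points along the fingers, y is the line along which they close (so a half turn about z gives the same grasp; the last joint's range is limited). The gripper opens to 88 mm and grips with 3 to 60 N. Pads are 18 mm wide; open, the fingers measure 123 mm over their backs; the gripper's body (75 mm by 187 mm) begins 45 mm behind the grasp point.
Start: joints at [1.316, 0.689, -0.195, 1.565, 0.157, 0.902, -0.215], TCP at [0.178, -0.599, 0.239] pointing down, gripper open.
Joint ranges: [-3.01, 3.01], [-0.46, 2.08], [-1.47, 1.51], [0.13, 2.56], [-1, 4.14], [0.04, 2.09], [-2.66, 2.66]. Speed limits (rad/s): [2.57, 2.57, 3.14, 3.14, 3.14, 3.14, 3.14].

## Interface

Orientations are given as a unit quaternion [x, y, z, w].
In Python, from plant import r, cams gives the robot as it stands.
- The arm moves only by the shell command python3 -m pendant 'ROWS' [FORCE]. ROWS is JSON, a list of rows, each a list of 3 entries, a list of its own where there are three numbers: the closure, from -1 (fully open) to 1 (shut), then the shift along the tool's x, y, z in mm, then the turn, a rotation vector about the tool's x, y, z in degrees. A call has 1 to 8 rows; each row shifts and turns the commanded pose from where the row before left it, along the tool's axes as they then stand; what a row does not reach is not made up. A row lasts 1/8 s, in which the tool goes at most 62.5 mm and 10.7 degrees, less where a joint would pass 70% of its speed; a pose out of reach is approached as far as the arm can. A call with a gripper value outside its range is refused whole. The fingers move at their own pace and stop on an object; FORCE is the grip in N (left out, the last holds). Time passes only in rows, so rows that do not move let the fingers close. It gives the time, the measured TCP pose, the force, the opening and the grip force at its end, in the units of the state.
- r.get_state(): the state, without advancing time (a new reading comes with each control period).
- cams.snapshot(name): name is "scene" or "top"; returns a dict with "img" (480x640x3 uint8, red, green, blue), "camera_matrix" (3x3 intrinsics, pixels), "camera_from_world" (4x4, takes a point from world to camera coordinates). Camera axes: x right, y up, looking along -z (the intrinsics and any distortion apply to the point x, -y, -z); pixel columns grow to the right and rows downward; lengths in m; the calibration is good to about 2 mm. A picture is of the moment at which its call begins. There is no depth.
- r.finish_job(): hands the job in; it is judged then, once.
The state is a dict: "clock": time; "q": joint angles; "qd": joint speeds; "joint_torque": joint torques, N m; "tool_pos": TCP position; "eef_rot": TCP orientation; "contact_force": force on the tool from outside, world axes, zero at the start; "moment": the same for the moment, N m; "opening": opening from 0.0 (shut) to 1.0 (fully open); "finger_force": force on a finger pad.
Only numpy, scipy, OpenCV 4.12 (cv2) and the standard library are available. Lean on these libraries where they do the work, as an engineer would, in place of code of your own. Each camera call takes 0.05 s, during which the arm holds its last target. There are 200 camera calls.

## Working session

There is one attempt and no reset: what is moved stays moved. The work goes in short steps, Python scripts to look and compute and a shell command to move; the robot and the scene stay as the last step left them, time stands still between calls to the robot, and variables do not carry over. Pictures are saved under pics/ and viewed, at most 10 in all, crops included, and the job is handed in when it is done.

```bash
mkdir -p pics; ls
python3 - <<'E'
from plant import r,cams
import cv2
for n in("scene","top"):
    s=cams.snapshot(n); cv2.imwrite(f"pics/{n}0.png",s["img"][:,:,::-1]); print(s["camera_matrix"],s["camera_from_world"])
print({k:r.get_state()[k] for k in("clock","tool_pos","eef_rot","contact_force")})
E
```

```text
pics
[[593.34907351   0.         317.98913807]
 [  0.         593.34907351 225.72804467]
 [  0.           0.           1.        ]] [[ 0.46570797  0.88485281 -0.01231234 -0.24803928]
 [-0.5673364   0.30921548  0.76322683  0.28447645]
 [ 0.67915057 -0.34845558  0.64601332 -1.66776106]
 [ 0.          0.          0.          1.        ]]
[[589.80030182   0.         324.0871571 ]
 [  0.         589.80030182 247.1232159 ]
 [  0.           0.           1.        ]] [[-6.37973723e-03 -9.99899599e-01 -1.26527070e-02 -1.34239082e-03]
 [ 9.86381485e-01 -8.37203385e-03  1.64260391e-01 -5.97455462e-01]
 [-1.64349828e-01 -1.14324578e-02  9.86335862e-01 -1.41682870e+00]
 [ 0.00000000e+00  0.00000000e+00  0.00000000e+00  1.00000000e+00]]
{'clock': 0.1, 'tool_pos': array([ 0.17778406, -0.59859694,  0.23798901]), 'eef_rot': array([ 9.89588364e-01,  1.43924267e-01, -1.72652597e-04, -8.03776151e-04]), 'contact_force': array([-0.16361746, -0.04200101,  0.19528564])}
```

View pics/scene0.png

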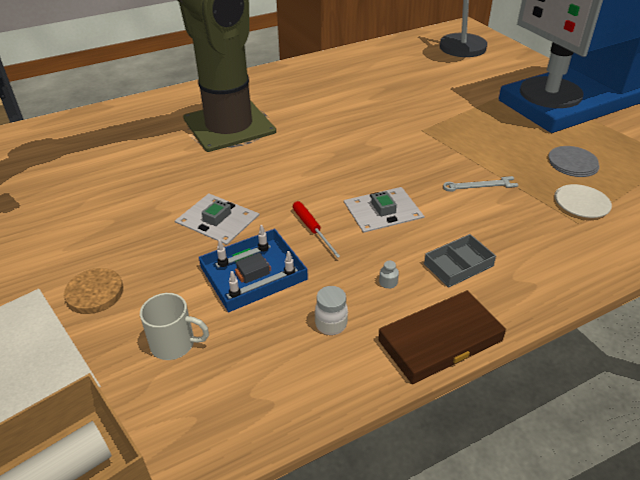

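View pics/top0.png

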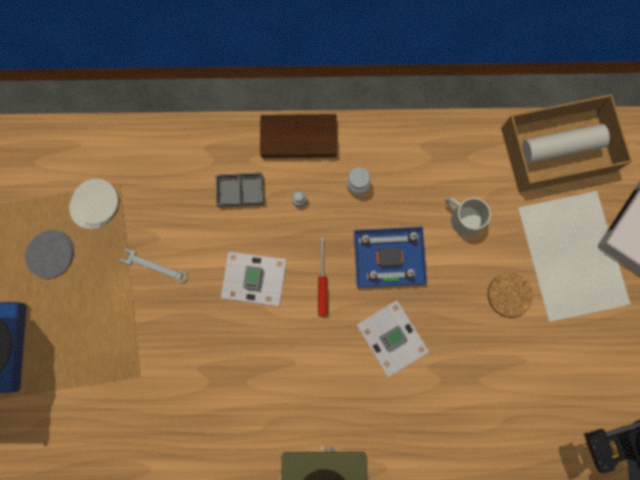

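Two candidates for the faceplate are in the top view: (253,279) and (393,338). Image left is +y, the robot's left, so I choose the one at (253,279). The box is at (390,258). Next is one close crop of both.

```bash
cat > h.py <<'E'
import numpy as np, cv2
from plant import r,cams
def ray(s,u,v):
    K,T=s["camera_matrix"],s["camera_from_world"]; R=T[:3,:3]
    d=np.linalg.inv(K)@[u,v,1]; d=R.T@[d[0],-d[1],-d[2]]
    return -R.T@T[:3,3],d
def at(s,u,v,z):
    o,d=ray(s,u,v); return o+d*(z-o[2])/d[2]
def proj(s,p):
    p=np.atleast_2d(p); T=s["camera_from_world"]; c=p@T[:3,:3].T+T[:3,3]
    c=c*[1,-1,-1]; q=c@s["camera_matrix"].T; return q[:,:2]/q[:,2:]
def crop(s,u0,v0,w,h,k): return cv2.resize(s["img"][v0:v0+h,u0:u0+w,::-1],None,fx=k,fy=k,interpolation=cv2.INTER_CUBIC)
E
python3 - <<'E'
from h import *
t=cams.snapshot("top"); s=cams.snapshot("scene")
a=crop(t,213,243,80,70,5); b=crop(t,350,222,80,70,5); c=crop(s,340,180,90,52,5)[:250,:400]; d=crop(s,195,215,120,90,3.33)[:299,:400]
c=cv2.resize(crop(s,340,180,88,66,1),(400,250+50)); d=cv2.resize(crop(s,195,220,120,90,1),(400,300))
cv2.imwrite("pics/c.png",np.vstack([np.hstack([a[:300],b[:300]]),np.hstack([c,d])]))
E
```

```text
(no output)
```

View pics/c.png

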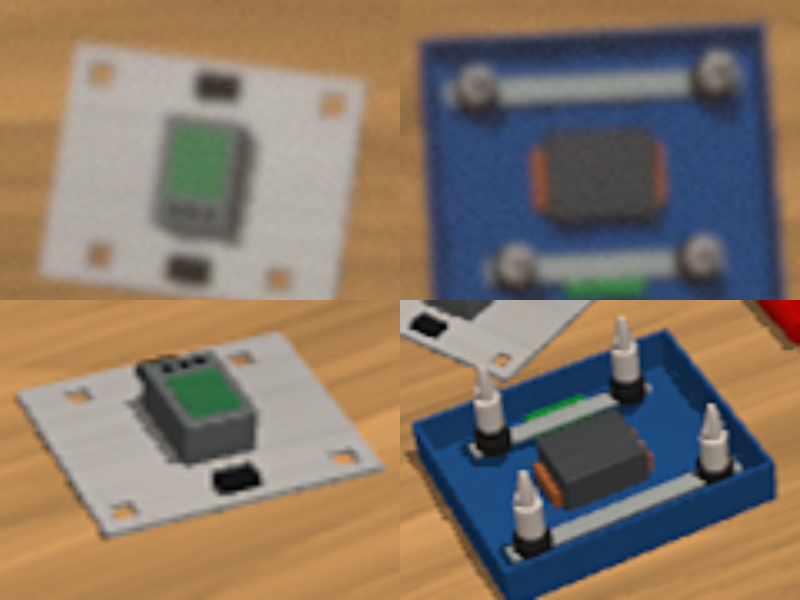

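The crop confirms the choice. The plate's wide hole pair is at the top (crop 102,73 and 333,105), so plate +x is about world +x. The box's wide standoff pair is also on the far side, with tips sharp in the scene view. Now I fit both poses.

```bash
cat > fit.py <<'E'
from h import *
from scipy.optimize import least_squares
t=cams.snapshot("top"); s=cams.snapshot("scene")
T=lambda u,v,u0,v0:((u+.5)/5-.5+u0,(v+.5)/5-.5+v0)
P=lambda a,b:(T(a,b,213,243))
B=lambda a,b:(T(a-400,b,350,222))
C=lambda a,b:(340+a*88/400-.4,180+(b-300)*66/300-.4)
D=lambda a,b:(195+(a-400)*.3-.35,220+(b-300)*.3-.35)
def W(p,l): 
    l=np.array(l,float)/1e3; c,q=np.cos(p[2]),np.sin(p[2])
    return np.c_[p[0]+c*l[:,0]-q*l[:,1],p[1]+q*l[:,0]+c*l[:,1],l[:,2]]
def res(p,obs):
    return np.concatenate([(proj(cam,W(p,[l]))-px)[0]*w for cam,px,l,w in obs])
H=dict(A=(46,60),B=(46,-60),C=(-46,46),D=(-46,-46))
po=[(t,P(102,73),(*H['A'],4),1),(t,P(333,105),(*H['B'],4),1),(t,P(100,255),(*H['C'],4),1),(t,P(280,278),(*H['D'],4),1),
(t,P(77,43),(60,75,4),1),(t,P(366,80),(60,-75,4),1),(t,P(40,277),(-60,75,4),1),
(s,C(18,396),(-60,-75,4),1),(s,C(277,334),(-60,75,4),1),(s,C(383,465),(60,75,4),1),(s,C(106,530),(60,-75,4),1),
(s,C(78,396),(*H['D'],4),1),(s,C(343,457),(*H['A'],4),1),(s,C(242,358),(*H['C'],4),1),(s,C(122,512),(*H['B'],4),1)]
f=least_squares(lambda p:res(p,po),[.57,.15,0],loss='soft_l1'); print("plate",f.x[:2]*1e3,np.degrees(f.x[2])); print(np.round(f.fun.reshape(-1,2),1).tolist())
tip={'A':D(713,405),'B':D(523,472),'C':D(623,318),'D':D(484,370)}
tt={'A':B(478,83),'B':B(717,70),'C':B(515,260),'D':B(698,250)}
rim=[(t,B(420,40),(72.5,87.5,30),1),(t,B(765,23),(72.5,-87.5,30),1),(s,D(775,463),(72.5,87.5,30),1),(s,D(667,330),(-72.5,87.5,30),1),(s,D(415,425),(-72.5,-87.5,30),1)]
def rb(p):
    o=list(rim)
    for i,k in enumerate('ABCD'):
        o+=[(s,tip[k],(*H[k],p[3+i]*1e3),1),(t,tt[k],(*H[k],p[3+i]*1e3),.7)]
    return res(p,o)
f=least_squares(rb,[.6,-.1,0]+[.073]*4,loss='soft_l1'); print("box",f.x[:2]*1e3,np.degrees(f.x[2]),"tips",f.x[3:]*1e3); print(np.round(f.fun.reshape(-1,2),1).tolist())
E
python3 fit.py
```

```text
plate [526.5878396  173.38939328] -7.977787451298825
[[0.7, 0.1], [0.8, -0.2], [0.9, 0.0], [0.7, 0.2], [0.8, 0.0], [0.8, 0.2], [0.7, -0.4], [-0.1, -1.2], [0.8, -1.1], [0.8, -0.4], [0.6, 0.5], [0.4, -0.5], [0.8, -0.8], [0.0, -0.5], [0.9, -0.9]]
box [ 575.63586313 -171.3588333 ] 2.2519721716308174 tips [66.24582204 71.46063759 72.88976085 71.98162864]
[[0.2, 0.1], [0.4, 0.3], [0.8, -1.0], [0.3, -1.5], [-0.5, -1.6], [0.2, 0.1], [0.6, -0.9], [0.8, 0.1], [1.5, -1.0], [0.1, 0.0], [1.1, -0.1], [0.3, 0.0], [2.0, 0.1]]
```

```bash
cat > d.py <<'E'
import sys; from h import *
from scipy.spatial.transform import Rotation as Q
# usage: x y z(mm, TCP) yaw(deg of tool x) -> total shift if turned first, and turn
def delta(x,y,z,yaw):
    st=r.get_state(); R=Q.from_quat(st["eef_rot"]); c,s=np.cos(np.radians(yaw)),np.sin(np.radians(yaw))
    G=Q.from_matrix([[c,s,0],[s,-c,0],[0,0,-1]])
    e=np.array([x,y,z])-st["tool_pos"]*1e3
    print("clock %.2f"%st["clock"],"pos",np.round(st["tool_pos"]*1e3,1),"shift(cur axes)",np.round(R.inv().apply(e),1),"shift(goal axes)",np.round(G.inv().apply(e),1),"turn",np.round(np.degrees((R.inv()*G).as_rotvec()),2),"F",np.round(st["contact_force"],1),"M",np.round(st["moment"],2),"open %.2f"%st["opening"])
delta(*map(float,sys.argv[1:5]))
E
python3 -m pendant '[[-1,[0,0,0],[0,0,8.2]],[-1,[0,0,0],[0,0,8.2]],[-1,[0,0,0],[0,0,8.2]],[-1,[16,-54,0],[0,0,0]],[-1,[16,-54,0],[0,0,0]],[-1,[16,-54,0],[0,0,0]],[-1,[16,-54,0],[0,0,0]],[-1,[16,-54,0],[0,0,0]]]' 30
python3 d.py 526.6 173.4 120 -8
```

```text
clock: 1.3
tool_pos: [0.2959, -0.3415, 0.2389]
eef_rot: [0.998, -0.07, 0.0, 0.0]
contact_force: [0.6, -0.2, 0.2]
opening: 0.995
finger_force: 0.0
clock 1.30 pos [ 295.9 -341.5  238.9] shift(cur axes) [ 156.2 -542.2  118.9] shift(goal axes) [ 156.8 -542.   118.9] turn [ 0.02 -0.06 -0.06] F [ 0.6 -0.2  0.2] M [ 0.02 -0.05 -0.01] open 1.00
```

```bash
python3 -m pendant '[[-1,[16,-55,0],[0,0,0]],[-1,[16,-55,0],[0,0,0]],[-1,[16,-55,0],[0,0,0]],[-1,[16,-55,0],[0,0,0]],[-1,[16,-55,0],[0,0,0]],[-1,[16,-55,0],[0,0,0]],[-1,[16,-55,0],[0,0,0]],[-1,[16,-55,0],[0,0,0]]]'
python3 -m pendant '[[-1,[14,-50,40],[0,0,0]],[-1,[14,-50,40],[0,0,0]],[-1,[0,0,38],[0,0,0]],[-1,[0,0,0],[0,0,0]]]'
python3 d.py 526.6 173.4 12 -8
python3 - <<'E'
from h import *
s=cams.snapshot("scene"); t=cams.snapshot("top")
cv2.imwrite("pics/g1.png",np.vstack([crop(s,320,120,130,100,4)[:300,:520],crop(t,200,230,130,75,4)]))
E
```

```text
clock: 2.3
tool_pos: [0.4842, 0.0766, 0.2389]
eef_rot: [0.998, -0.07, 0.0, 0.0]
contact_force: [1.2, -0.7, 0.5]
opening: 1.002
finger_force: 0.0
clock: 2.8
tool_pos: [0.5211, 0.1651, 0.1221]
eef_rot: [0.998, -0.07, -0.003, 0.001]
contact_force: [-0.4, -0.7, 0.7]
opening: 1.001
finger_force: 0.0
clock 2.80 pos [521.1 165.1 122.1] shift(cur axes) [  4.8  -9.3 110.1] shift(goal axes) [  4.3  -9.  110.1] turn [0.18 0.31 0.01] F [-0.4 -0.7  0.7] M [-0.    0.05 -0.01] open 1.00
```

View pics/g1.png

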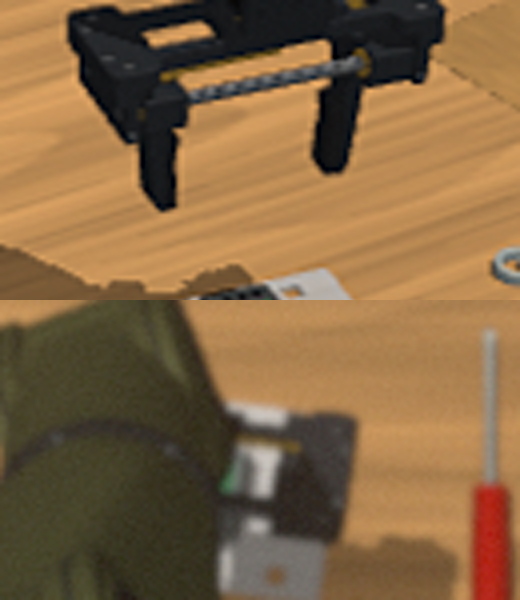

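```bash
python3 -m pendant '[[-1,[4,-9,20],[0,0.3,0]],[-1,[0,0,30],[0,0,0]],[-1,[0,0,30],[0,0,0]],[-1,[0,0,15],[0,0,0]],[-1,[0,0,0],[0,0,0]]]'
python3 d.py 526.6 173.4 8 -8
```

```text
clock: 3.52
tool_pos: [0.5292, 0.1733, 0.03]
eef_rot: [0.997, -0.071, 0.003, 0.0]
contact_force: [-0.1, -0.3, -0.2]
opening: 1.002
finger_force: 0.0
clock 3.52 pos [529.2 173.3  30. ] shift(cur axes) [-2.7  0.2 22. ] shift(goal axes) [-2.6  0.2 22. ] turn [ 0.   -0.32 -0.1 ] F [-0.1 -0.3 -0.2] M [ 0.03 -0.01 -0.03] open 1.00
```

```bash
python3 -m pendant '[[-1,[-2.6,0,12],[0,-0.3,0]],[-1,[0,0,10],[0,0,0]],[-1,[0,0,0],[0,0,0]],[1,[0,0,0],[0,0,0]],[1,[0,0,0],[0,0,0]],[1,[0,0,0],[0,0,0]],[1,[0,0,0],[0,0,0]],[1,[0,0,0],[0,0,0]]]' 40
python3 d.py 526.6 173.4 8 -8
```

```text
clock: 4.53
tool_pos: [0.5264, 0.1744, 0.0075]
eef_rot: [0.998, -0.07, 0.0, -0.0]
contact_force: [0.8, 1.9, 0.0]
opening: 0.455
finger_force: 0.4
clock 4.53 pos [526.4 174.4   7.5] shift(cur axes) [ 0.3  0.9 -0.5] shift(goal axes) [ 0.3  0.9 -0.5] turn [-0.03 -0.02 -0.05] F [0.8 1.9 0. ] M [ 0.27 -0.02  0.04] open 0.46
```

```bash
python3 -m pendant '[[1,[0,0,0],[0,0,0]],[1,[0,0,0],[0,0,0]],[1,[0,0,-15],[0,0,0]],[1,[0,0,-35],[0,0,-3.3]],[1,[0,0,-45],[0,0,-3.3]],[1,[0,0,-45],[0,0,-3.6]],[1,[0,0,-10],[0,0,0]],[1,[0,0,0],[0,0,0]]]' 
python3 d.py 575.6 -171.4 160 2.25
```

```text
clock: 5.52
tool_pos: [0.526, 0.1737, 0.1575]
eef_rot: [1.0, 0.018, 0.0, 0.0]
contact_force: [-0.2, 0.6, -3.9]
opening: 0.451
finger_force: 40.0
clock 5.53 pos [526.  173.7 157.5] shift(cur axes) [ 37.  346.7  -2.4] shift(goal axes) [ 36.  346.8  -2.5] turn [ 0.01 -0.   -0.16] F [-0.2  0.6 -3.9] M [ 0.05  0.06 -0.02] open 0.45
```

```bash
python3 -m pendant '[[1,[3,30,0],[0,0,0]],[1,[5,50,0],[0,0,0]],[1,[5,55,0],[0,0,0]],[1,[5,55,0],[0,0,0]],[1,[5,55,0],[0,0,0]],[1,[5,50,0],[0,0,0]],[1,[5,35,0],[0,0,0]],[1,[3,16,0],[0,0,-0.2]]]'
python3 -m pendant '[[1,[0,0,15],[0,0,0]],[1,[0,0,20],[0,0,0]],[1,[0,0,10],[0,0,0]],[1,[0,0,0],[0,0,0]],[1,[0,0,0],[0,0,0]]]'
python3 d.py 575.6 -171.4 110 2.25
python3 - <<'E'
from h import *
s=cams.snapshot("scene"); t=cams.snapshot("top")
cv2.imwrite("pics/g2.png",np.hstack([crop(s,185,165,140,150,4)[:600,:400+160],crop(t,345,210,100,100,2.4)]) if 0 else crop(s,175,170,150,145,4))
cv2.imwrite("pics/g2t.png",crop(t,345,210,100,100,5))
E
```

```text
clock: 6.52
tool_pos: [0.5736, -0.1729, 0.1552]
eef_rot: [1.0, 0.019, -0.002, 0.0]
contact_force: [0.9, 0.1, -3.0]
opening: 0.45
finger_force: 40.0
clock: 7.15
tool_pos: [0.5757, -0.1697, 0.1128]
eef_rot: [1.0, 0.021, 0.0, -0.0]
contact_force: [-0.4, -0.1, -3.7]
opening: 0.448
finger_force: 40.0
clock 7.15 pos [ 575.7 -169.7  112.8] shift(cur axes) [-0.2  1.7  2.8] shift(goal axes) [-0.1  1.7  2.8] turn [-0.   -0.04  0.15] F [-0.4 -0.1 -3.7] M [-0.01 -0.04  0.08] open 0.45
```

View pics/g2.png

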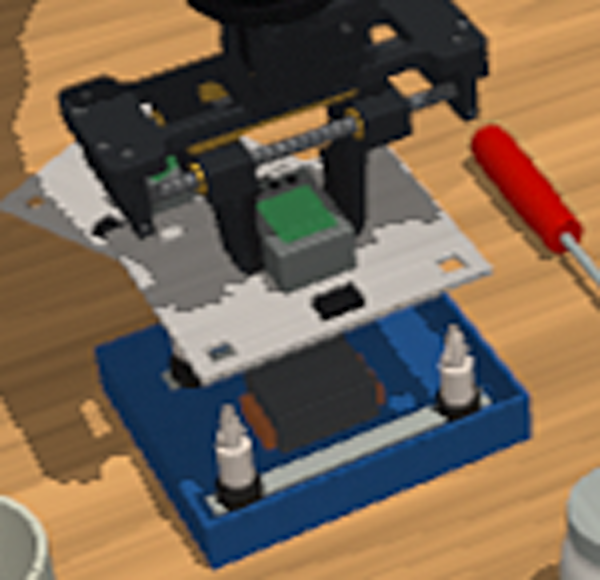

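The plate is held level over the box. In the crop, hole A is at (452,264) and hole B at (221,351), tips A and B are at (456,327) and (229,407), and the rim corners are visible. Next I fit plate and box in this same camera.

```bash
cat > fit2.py <<'E'
import re
src=open("fit.py").read(); exec(src)
G=lambda a,b:(175+(a+.5)/4-.5,170+(b+.5)/4-.5)
zt=112.8-7.5+4
pn=[(s,G(452,264),(46,60,zt),1),(s,G(221,351),(46,-60,zt),1),(s,G(491,270),(60,75,zt),1),(s,G(190,386),(60,-75,zt-4),1),(s,G(172,232),(-46,-46,zt),1)]
f=least_squares(lambda p:res(p,pn),[.57,-.17,0.04]);print("plate now, scene",f.x[:2]*1e3,np.degrees(f.x[2]));print(np.round(f.fun.reshape(-1,2),1).tolist())
rb_=[(s,G(530,393),(72.5,87.5,30),1),(s,G(97,350),(-72.5,-87.5,30),1),(s,G(449,294),(-72.5,87.5,30),1),(s,G(213,530),(72.5,-87.5,30),1),(s,G(217,568),(72.5,-87.5,0),1),(s,G(529,437),(72.5,87.5,0),1)]+rim[2:]
ti=lambda c,d,p:[(c,d[k],(*H[k],p[3+i]*1e3),1) for i,k in enumerate('ABCD')]
tip2={**tip}
def go(lab,o,d,c,p0,e=[]):
    f=least_squares(lambda p:np.r_[res(p,o+ti(c,d,p)+e),(p[3:]-.072)*100],p0,loss='soft_l1');print(lab,f.x[:2]*1e3,np.degrees(f.x[2]),f.x[3:]*1e3);print(np.round(f.fun[:-4].reshape(-1,2),1).tolist())
p0=[.576,-.171,.04]+[.072]*4
go("box scene",rb_,tip,s,p0); go("box top",rim[:2],tt,t,p0)
f=least_squares(lambda p:res(p,po[:7]),[.52,.17,-.1]);print("plate0 top",f.x[:2]*1e3,np.degrees(f.x[2]))
f=least_squares(lambda p:res(p,po[7:]),[.52,.17,-.1]);print("plate0 scene",f.x[:2]*1e3,np.degrees(f.x[2]))
E
python3 fit2.py | tail -n +5
```

```text
plate now, scene [ 577.00432527 -173.30717137] 1.0262248617138723
[[-0.6, 0.4], [-1.2, -0.1], [-0.0, 0.6], [2.0, 0.1], [-0.2, -0.9]]
box scene [ 578.38112866 -172.66521   ] 2.336405286907529 [69.42540073 74.74789796 75.30591533 74.68996585]
[[0.9, 0.7], [-0.4, -0.5], [-11.9, -15.1], [-1.0, -0.0], [-0.3, 1.1], [1.5, 0.4], [0.9, 0.1], [0.2, -0.6], [-0.7, -0.5], [0.2, -0.1], [0.5, 0.0], [-0.1, 0.1], [-0.1, 0.1]]
box top [ 575.01324167 -168.07557107] 1.6855308165100547 [65.91680817 64.89552399 71.68969046 70.34955347]
[[-0.8, 0.0], [-0.6, 0.8], [-0.3, -1.3], [0.6, -0.4], [0.0, -0.0], [1.3, 0.6]]
plate0 top [526.593343   175.34814396] -7.846705924222822
plate0 scene [527.86269776 171.16810639] -8.223122212967272
```

View pics/g2t.png

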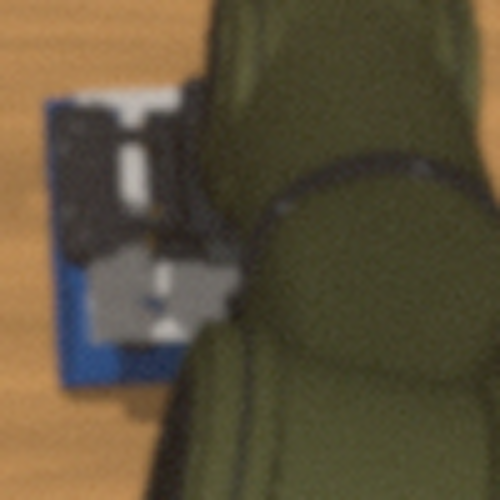

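Both cameras give a needed displacement of about (49.3, -343.8), and the arm has made (49.4, -343.5). The top view shows only that the arm covers most of the plate. I lower until the tips poke through, then look.

```bash
python3 -m pendant '[[1,[0.3,0.3,12],[0,0,0]],[1,[0,0,10],[0,0,0]],[1,[0,0,6],[0,0,0]],[1,[0,0,5],[0,0,0]],[1,[0,0,4],[0,0,0]],[1,[0,0,0],[0,0,0]],[1,[0,0,0],[0,0,0]]]'
python3 d.py 575.6 -171.4 73.5 2.25
python3 - <<'E'
from h import *
s=cams.snapshot("scene")
cv2.imwrite("pics/g3.png",crop(s,190,205,125,95,6)[:570])
E
```

```text
clock: 8.22
tool_pos: [0.5757, -0.1707, 0.0756]
eef_rot: [1.0, 0.02, 0.0, 0.0]
contact_force: [-0.8, 0.1, -3.6]
opening: 0.452
finger_force: 40.0
clock 8.22 pos [ 575.7 -170.7   75.6] shift(cur axes) [-0.1  0.7  2.1] shift(goal axes) [-0.1  0.7  2.1] turn [ 0.01 -0.01  0.1 ] F [-0.8  0.1 -3.6] M [ 0.01  0.01 -0.01] open 0.45
```

View pics/g3.png

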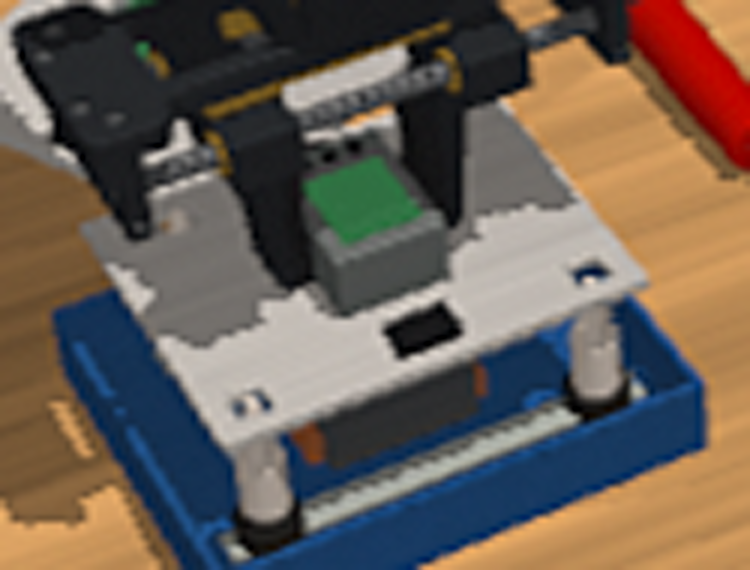

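Tips are visible inside both near holes: A at (590,280) and B at (255,405), both close to central. I carry on down gently, watching the forces.

```bash
python3 -m pendant '[[1,[0,0,2],[0,0,0]],[1,[0,0,2],[0,0,0]],[1,[0,0,2],[0,0,0]],[1,[0,0,0],[0,0,0]]]'; python3 d.py 575.6 -171.4 60 2.25
python3 -m pendant '[[1,[0,0,1.5],[0,0,0]],[1,[0,0,1.5],[0,0,0]],[1,[0,0,0],[0,0,0]]]'; python3 d.py 575.6 -171.4 60 2.25
```

```text
clock: 8.78
tool_pos: [0.5757, -0.1706, 0.0693]
eef_rot: [1.0, 0.021, 0.0, 0.0]
contact_force: [0.7, 0.7, -3.2]
opening: 0.449
finger_force: 40.0
clock 8.78 pos [ 575.7 -170.6   69.3] shift(cur axes) [-0.2  0.7  9.3] shift(goal axes) [-0.2  0.7  9.3] turn [ 0.01 -0.01  0.1 ] F [ 0.7  0.7 -3.2] M [-0.01 -0.13 -0.01] open 0.45
clock: 9.15
tool_pos: [0.5759, -0.1707, 0.0668]
eef_rot: [1.0, 0.02, 0.0, 0.0]
contact_force: [0.2, 1.2, 2.4]
opening: 0.448
finger_force: 40.0
clock 9.15 pos [ 575.9 -170.7   66.8] shift(cur axes) [-0.3  0.7  6.8] shift(goal axes) [-0.3  0.7  6.8] turn [ 0.02 -0.04  0.09] F [0.2 1.2 2.4] M [ 0.    0.17 -0.03] open 0.45
```

```bash
python3 -m pendant '[[1,[0,0,1.2],[0,0,0]],[1,[0,0,0],[0,0,0]]]'; python3 d.py 575.6 -171.4 60 2.25
python3 -m pendant '[[1,[0,0,1.2],[0,0,0]],[1,[0,0,0],[0,0,0]]]'; python3 d.py 575.6 -171.4 60 2.25
```

```text
clock: 9.4
tool_pos: [0.5759, -0.1707, 0.0657]
eef_rot: [1.0, 0.02, 0.0, 0.0]
contact_force: [0.3, 0.6, 5.0]
opening: 0.447
finger_force: 40.0
clock 9.40 pos [ 575.9 -170.7   65.7] shift(cur axes) [-0.3  0.7  5.7] shift(goal axes) [-0.3  0.7  5.7] turn [ 0.02 -0.05  0.1 ] F [0.3 0.6 5. ] M [-0.05  0.28 -0.03] open 0.45
clock: 9.65
tool_pos: [0.5759, -0.1707, 0.0646]
eef_rot: [1.0, 0.02, 0.0, 0.0]
contact_force: [-0.4, 0.5, 7.3]
opening: 0.449
finger_force: 40.0
clock 9.65 pos [ 575.9 -170.7   64.6] shift(cur axes) [-0.3  0.6  4.6] shift(goal axes) [-0.3  0.6  4.6] turn [ 0.02 -0.05  0.1 ] F [-0.4  0.5  7.3] M [-0.06  0.27 -0.05] open 0.45
```

```bash
python3 -m pendant '[[1,[0,0,1.2],[0,0,0]],[1,[0,0,0],[0,0,0]]]'; python3 d.py 575.6 -171.4 60 2.25
python3 -m pendant '[[1,[0,0,1.2],[0,0,0]],[1,[0,0,0],[0,0,0]]]'; python3 d.py 575.6 -171.4 60 2.25
```

```text
clock: 9.9
tool_pos: [0.5759, -0.1707, 0.0634]
eef_rot: [1.0, 0.02, 0.0, 0.0]
contact_force: [-0.1, 0.3, 6.5]
opening: 0.449
finger_force: 40.0
clock 9.90 pos [ 575.9 -170.7   63.4] shift(cur axes) [-0.3  0.7  3.4] shift(goal axes) [-0.3  0.7  3.4] turn [ 0.02 -0.05  0.1 ] F [-0.1  0.3  6.5] M [-0.1   0.32 -0.02] open 0.45
clock: 10.15
tool_pos: [0.5759, -0.1708, 0.0622]
eef_rot: [1.0, 0.02, 0.0, 0.0]
contact_force: [-0.9, 0.0, 6.6]
opening: 0.447
finger_force: 40.0
clock 10.15 pos [ 575.9 -170.8   62.2] shift(cur axes) [-0.3  0.6  2.2] shift(goal axes) [-0.3  0.6  2.2] turn [ 0.02 -0.05  0.09] F [-0.9  0.   6.6] M [-0.05  0.29 -0.06] open 0.45
```

```bash
python3 -m pendant '[[1,[0,0,1.2],[0,0,0]],[1,[0,0,0],[0,0,0]]]'; python3 d.py 575.6 -171.4 60 2.25
python3 -m pendant '[[1,[0,0,1.2],[0,0,0]],[1,[0,0,0],[0,0,0]]]'; python3 d.py 575.6 -171.4 60 2.25
```

```text
clock: 10.4
tool_pos: [0.5759, -0.1707, 0.0611]
eef_rot: [1.0, 0.02, 0.0, 0.0]
contact_force: [-0.6, 0.2, 6.8]
opening: 0.457
finger_force: 40.0
clock 10.40 pos [ 575.9 -170.7   61.1] shift(cur axes) [-0.3  0.6  1.1] shift(goal axes) [-0.3  0.6  1.1] turn [ 0.02 -0.05  0.09] F [-0.6  0.2  6.8] M [ 0.03  0.25 -0.08] open 0.46
clock: 10.65
tool_pos: [0.5759, -0.1707, 0.0601]
eef_rot: [1.0, 0.02, 0.0, 0.0]
contact_force: [-1.6, -0.4, 8.7]
opening: 0.45
finger_force: 40.0
clock 10.65 pos [ 575.9 -170.7   60.1] shift(cur axes) [-0.3  0.7  0.1] shift(goal axes) [-0.3  0.7  0.1] turn [ 0.02 -0.05  0.09] F [-1.6 -0.4  8.7] M [ 0.07  0.37 -0.03] open 0.45
```

```bash
python3 -m pendant '[[1,[0,0,0.8],[0,0,0]],[1,[0,0,0],[0,0,0]]]'; python3 d.py 575.6 -171.4 60 2.25
python3 -m pendant '[[1,[0,0,0.8],[0,0,0]],[1,[0,0,0],[0,0,0]]]'; python3 d.py 575.6 -171.4 60 2.25
```

```text
clock: 10.9
tool_pos: [0.5759, -0.1707, 0.0595]
eef_rot: [1.0, 0.02, 0.0, 0.0]
contact_force: [-1.3, -0.0, 10.3]
opening: 0.451
finger_force: 40.0
clock 10.90 pos [ 575.9 -170.7   59.5] shift(cur axes) [-0.3  0.6 -0.5] shift(goal axes) [-0.3  0.6 -0.5] turn [ 0.02 -0.06  0.08] F [-1.3 -0.  10.3] M [ 0.15  0.36 -0.05] open 0.45
clock: 11.15
tool_pos: [0.5759, -0.1708, 0.0587]
eef_rot: [1.0, 0.02, 0.0, 0.0]
contact_force: [-1.5, 0.6, 9.6]
opening: 0.448
finger_force: 40.0
clock 11.15 pos [ 575.9 -170.8   58.7] shift(cur axes) [-0.3  0.6 -1.3] shift(goal axes) [-0.3  0.6 -1.3] turn [ 0.03 -0.05  0.08] F [-1.5  0.6  9.6] M [ 0.18  0.43 -0.04] open 0.45
```

```bash
python3 -m pendant '[[1,[0,0,-1],[0,0,0]],[-1,[0,0,0],[0,0,0]],[-1,[0,0,0],[0,0,0]],[-1,[0,0,0],[0,0,0]],[-1,[0,0,0],[0,0,0]],[-1,[0,0,0],[0,0,0]],[-1,[0,0,-10],[0,0,0]],[-1,[0,0,0],[0,0,0]]]'; python3 -m pendant '[[-1,[0,0,-20],[0,0,0]],[1,[0,0,-20],[0,0,0]],[1,[0,0,-15],[0,0,0]],[1,[0,0,0],[0,0,0]],[1,[0,0,0],[0,0,0]],[1,[0,0,0],[0,0,0]],[1,[0,0,0],[0,0,0]]]' 20;  python3 - <<'E'
from h import *
s=cams.snapshot("scene")
cv2.imwrite("pics/g4.png",crop(s,190,205,125,95,6)[:570])
c,q=np.cos(.0393),np.sin(.0393)
for k,(x,y) in dict(A=(24,60),B=(24,-60),C=(-24,46),D=(-24,-46)).items(): print(k,575.9+c*x-q*y,-170.7+q*x+c*y)
E
python3 d.py 575.6 -171.4 60 2.25
```

```text
clock: 12.15
tool_pos: [0.5764, -0.1709, 0.0697]
eef_rot: [1.0, 0.02, 0.001, 0.0]
contact_force: [0.6, -0.0, 0.1]
opening: 0.999
finger_force: 0.0
clock: 13.02
tool_pos: [0.5752, -0.1706, 0.123]
eef_rot: [1.0, 0.021, -0.001, -0.0]
contact_force: [0.6, -0.2, 0.2]
opening: 0.348
finger_force: 0.0
A 597.5240754430242 -109.80337151176266
B 602.2388615676289 -229.71071403839542
C 550.1111968135749 -125.67847592304504
D 553.7258661757719 -217.60743852679684
clock 13.07 pos [ 575.3 -170.6  123.2] shift(cur axes) [ 0.3  0.9 63.2] shift(goal axes) [ 0.3  0.8 63.2] turn [-0.01  0.05  0.1 ] F [ 0.2 -0.3 -0.3] M [ 0.02  0.02 -0.  ] open 0.30
```

View pics/g4.png

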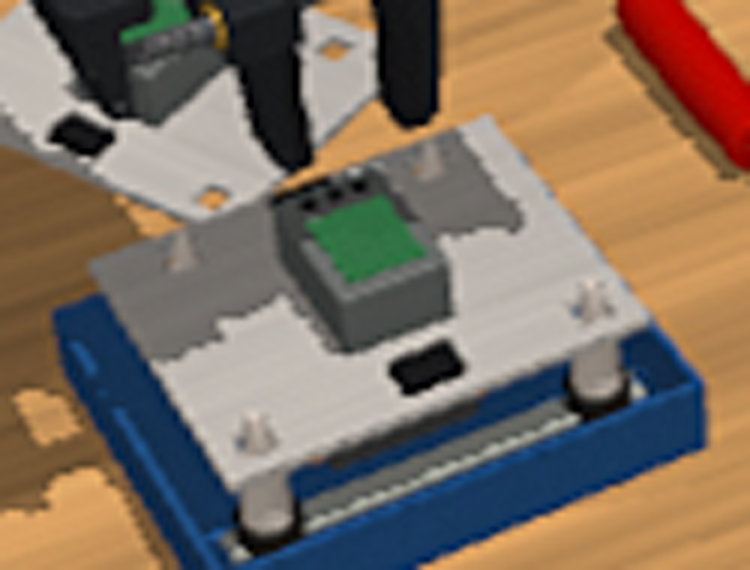

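All four pins have come through their holes (A 592,300; B 257,432; C 430,160; D 180,250), and the plate rests on the prongs. Now I press by A with the fingers shut.

```bash
python3 -m pendant '[[1,[12,-30,0],[0,0,0]],[1,[12,-30,20],[0,0,0]],[1,[0,0,25],[0,0,0]],[1,[0,0,8],[0,0,0]],[1,[0,0,0],[0,0,0]]]'; python3 -m pendant '[[1,[0,0,3],[0,0,0]],[1,[0,0,2],[0,0,0]],[1,[0,0,0],[0,0,0]]]';python3 d.py 597.5 -109.8 56 2.25
```

```text
clock: 13.7
tool_pos: [0.5966, -0.1105, 0.0703]
eef_rot: [1.0, 0.02, -0.001, 0.0]
contact_force: [-0.0, -0.6, -0.5]
opening: 0.002
finger_force: 0.0
clock: 14.08
tool_pos: [0.5972, -0.1099, 0.0659]
eef_rot: [1.0, 0.02, 0.0, 0.0]
contact_force: [-0.9, 0.6, -1.0]
opening: 0.004
finger_force: 0.0
clock 14.07 pos [ 597.2 -109.9   65.9] shift(cur axes) [ 0.3 -0.1  9.9] shift(goal axes) [ 0.3 -0.1  9.9] turn [ 0.01 -0.03  0.08] F [-0.9  0.6 -1. ] M [ 0.03 -0.01 -0.  ] open 0.00
```

```bash
python3 -m pendant '[[1,[0,0,3],[0,0,0]],[1,[0,0,3],[0,0,0]],[1,[0,0,2],[0,0,0]],[1,[0,0,0],[0,0,0]]]'|grep -E "pos|force";python3 -m pendant '[[1,[0,0,1.5],[0,0,0]],[1,[0,0,0],[0,0,0]]]'|grep -E "pos|force"; python3 -m pendant '[[1,[0,0,1.5],[0,0,0]],[1,[0,0,0],[0,0,0]]]'|grep -E "pos|force"
```

```text
tool_pos: [0.5969, -0.1096, 0.0573]
contact_force: [-0.6, 0.5, 1.1]
finger_force: 0.0
tool_pos: [0.597, -0.1097, 0.056]
contact_force: [0.4, -0.0, -0.8]
finger_force: 0.0
tool_pos: [0.5973, -0.1097, 0.0551]
contact_force: [-0.4, 1.2, 3.5]
finger_force: 2.0
```

```bash
for i in 1; do python3 -m pendant '[[1,[0,0,1.5],[0,0,0]],[1,[0,0,0],[0,0,0]]]'|grep -E "pos|contact"; python3 -m pendant '[[1,[0,0,1.5],[0,0,0]],[1,[0,0,0],[0,0,0]]]'|grep -E "pos|contact";python3 -m pendant '[[1,[0,0,1],[0,0,0]],[1,[0,0,0],[0,0,0]]]'|grep -E "pos|contact"; done
```

```text
tool_pos: [0.5975, -0.1097, 0.0535]
contact_force: [-0.6, 0.9, 2.7]
tool_pos: [0.5975, -0.1096, 0.0519]
contact_force: [-0.1, 0.5, 3.4]
tool_pos: [0.5974, -0.1098, 0.0506]
contact_force: [1.5, -0.9, 3.3]
```

```bash
python3 -m pendant '[[1,[0,0,1.2],[0,0,0]],[1,[0,0,0],[0,0,0]]]'|grep -E "pos|contact"; python3 -m pendant '[[1,[0,0,1.2],[0,0,0]],[1,[0,0,0],[0,0,0]]]'|grep -E "pos|contact";python3 -m pendant '[[1,[0,0,1],[0,0,0]],[1,[0,0,0],[0,0,0]]]'|grep -E "pos|contact"
```

```text
tool_pos: [0.5974, -0.1098, 0.0501]
contact_force: [0.1, 1.4, 7.5]
tool_pos: [0.5972, -0.1099, 0.0487]
contact_force: [-1.3, 0.7, 6.1]
tool_pos: [0.5972, -0.1099, 0.048]
contact_force: [-0.8, -0.0, 10.1]
```

```bash
python3 -m pendant '[[1,[0,0,0.8],[0,0,0]],[1,[0,0,0],[0,0,0]]]'|grep -E "pos|contact"; python3 -m pendant '[[1,[0,0,0.8],[0,0,0]],[1,[0,0,0],[0,0,0]]]'|grep -E "pos|contact"
```

```text
tool_pos: [0.5972, -0.1099, 0.0479]
contact_force: [-2.6, 0.9, 15.8]
tool_pos: [0.5972, -0.1099, 0.0478]
contact_force: [-4.1, 1.1, 20.7]
```

Force rises stiffly at z=47.8 (underside about 44), so A appears to be seated. Next is B, lifting clear of the housing on the way.

```bash
python3 -m pendant '[[1,[0,0,-25],[0,0,0]],[1,[0,0,-30],[0,0,0]],[1,[0,40,0],[0,0,0]],[1,[0,40,0],[0,0,0]],[1,[0,40,10],[0,0,0]],[1,[0,0,25],[0,0,0]],[1,[0,0,8],[0,0,0]],[1,[0,0,0],[0,0,0]]]'; python3 d.py 602.2 -229.7 56 2.25
```

```text
clock: 18.08
tool_pos: [0.6016, -0.2288, 0.0571]
eef_rot: [1.0, 0.021, -0.001, -0.0]
contact_force: [0.2, -0.3, -0.3]
opening: 0.006
finger_force: 0.0
clock 18.07 pos [ 601.6 -228.8   57.1] shift(cur axes) [0.5 0.9 1.1] shift(goal axes) [0.5 0.9 1.1] turn [-0.05  0.07  0.14] F [ 0.2 -0.3 -0.3] M [ 0.03 -0.05 -0.01] open 0.01
```

```bash
python3 -m pendant '[[1,[0,0,1.5],[0,0,0]],[1,[0,0,1.5],[0,0,0]],[1,[0,0,0],[0,0,0]]]'|grep -E "pos|contact"; python3 -m pendant '[[1,[0,0,1.5],[0,0,0]],[1,[0,0,0],[0,0,0]]]'|grep -E "pos|contact";python3 -m pendant '[[1,[0,0,1],[0,0,0]],[1,[0,0,0],[0,0,0]]]'|grep -E "pos|contact"
```

```text
tool_pos: [0.6022, -0.2292, 0.0548]
contact_force: [0.8, 0.4, -0.0]
tool_pos: [0.6023, -0.2294, 0.0536]
contact_force: [-0.7, 0.3, 2.9]
tool_pos: [0.6025, -0.2295, 0.0528]
contact_force: [-0.9, 0.9, 4.3]
```

```bash
python3 -m pendant '[[1,[0,0,1],[0,0,0]],[1,[0,0,0],[0,0,0]]]'|grep -E "pos|contact"; python3 -m pendant '[[1,[0,0,1],[0,0,0]],[1,[0,0,0],[0,0,0]]]'|grep -E "pos|contact"
```

```text
tool_pos: [0.6024, -0.2295, 0.0517]
contact_force: [-1.1, 1.1, 4.4]
tool_pos: [0.6024, -0.2296, 0.0506]
contact_force: [-0.9, 0.9, 4.7]
```

```bash
for_() { :; }; python3 -m pendant '[[1,[0,0,1],[0,0,0]],[1,[0,0,0],[0,0,0]]]'|grep -E "pos|contact"; python3 -m pendant '[[1,[0,0,1],[0,0,0]],[1,[0,0,0],[0,0,0]]]'|grep -E "pos|contact"; python3 -m pendant '[[1,[0,0,1],[0,0,0]],[1,[0,0,0],[0,0,0]]]'|grep -E "pos|contact"
```

```text
tool_pos: [0.6018, -0.2297, 0.0487]
contact_force: [0.5, -0.1, 0.2]
tool_pos: [0.6018, -0.2297, 0.0477]
contact_force: [0.1, -1.0, 0.2]
tool_pos: [0.6019, -0.2297, 0.0476]
contact_force: [-1.5, 0.7, 3.9]
```

```bash
python3 -m pendant '[[1,[0,0,1],[0,0,0]],[1,[0,0,0],[0,0,0]]]'|grep -E "pos|contact"; python3 -m pendant '[[1,[0,0,1],[0,0,0]],[1,[0,0,0],[0,0,0]]]'|grep -E "pos|contact"
```

```text
tool_pos: [0.602, -0.2297, 0.0475]
contact_force: [-3.3, 1.4, 11.2]
tool_pos: [0.602, -0.2297, 0.0474]
contact_force: [-5.2, 1.3, 17.4]
```

B also clicked (the force dropped, then went stiff at 47.4). Next is D.

```bash
python3 -m pendant '[[1,[0,0,-20],[0,0,0]],[1,[0,0,-25],[0,0,0]],[1,[-24,-7,0],[0,0,0]],[1,[-24,-7,0],[0,0,0]],[1,[0,0,20],[0,0,0]],[1,[0,0,12],[0,0,0]],[1,[0,0,0],[0,0,0]]]'; python3 d.py 553.7 -217.6 56 2.25
```

```text
clock: 21.58
tool_pos: [0.5534, -0.2174, 0.0574]
eef_rot: [1.0, 0.021, -0.001, -0.0]
contact_force: [0.2, -0.6, 0.4]
opening: 0.006
finger_force: 0.0
clock 21.57 pos [ 553.4 -217.4   57.4] shift(cur axes) [0.3 0.2 1.4] shift(goal axes) [0.3 0.2 1.4] turn [-0.02  0.06  0.11] F [ 0.2 -0.6  0.4] M [0.04 0.01 0.05] open 0.01
```

```bash
python3 -m pendant '[[1,[0,0,1.5],[0,0,0]],[1,[0,0,1.5],[0,0,0]],[1,[0,0,0],[0,0,0]]]'|grep -E "pos|contact"; python3 -m pendant '[[1,[0,0,1.5],[0,0,0]],[1,[0,0,0],[0,0,0]]]'|grep -E "pos|contact";python3 -m pendant '[[1,[0,0,1],[0,0,0]],[1,[0,0,0],[0,0,0]]]'|grep -E "pos|contact"
```

```text
tool_pos: [0.5537, -0.2177, 0.0553]
contact_force: [-0.6, -0.5, -0.7]
tool_pos: [0.5534, -0.2176, 0.0536]
contact_force: [0.1, 1.2, -0.4]
tool_pos: [0.5534, -0.2176, 0.0526]
contact_force: [0.1, -0.7, 0.1]
```

```bash
python3 -m pendant '[[1,[0,0,1.5],[0,0,0]],[1,[0,0,0],[0,0,0]]]'|grep -E "pos|contact"; python3 -m pendant '[[1,[0,0,1.2],[0,0,0]],[1,[0,0,0],[0,0,0]]]'|grep -E "pos|contact";python3 -m pendant '[[1,[0,0,1],[0,0,0]],[1,[0,0,0],[0,0,0]]]'|grep -E "pos|contact"
```

```text
tool_pos: [0.5534, -0.2176, 0.051]
contact_force: [-0.5, -0.2, 0.1]
tool_pos: [0.5534, -0.2176, 0.0498]
contact_force: [-0.6, 0.8, -0.2]
tool_pos: [0.5534, -0.2176, 0.0489]
contact_force: [-0.8, 0.2, 0.1]
```

```bash
python3 -m pendant '[[1,[0,0,1],[0,0,0]],[1,[0,0,0],[0,0,0]]]'|grep -E "pos|contact"; python3 -m pendant '[[1,[0,0,1],[0,0,0]],[1,[0,0,0],[0,0,0]]]'|grep -E "pos|contact"
```

```text
tool_pos: [0.5534, -0.2176, 0.0478]
contact_force: [-0.4, 0.3, 0.7]
tool_pos: [0.5536, -0.2176, 0.0475]
contact_force: [-1.0, 0.6, 5.2]
```

```bash
python3 -m pendant '[[1,[0,0,1],[0,0,0]],[1,[0,0,0],[0,0,0]]]'|grep -E "pos|contact"; python3 -m pendant '[[1,[0,0,0.8],[0,0,0]],[1,[0,0,0],[0,0,0]]]'|grep -E "pos|contact"
```

```text
tool_pos: [0.5536, -0.2176, 0.0474]
contact_force: [-3.2, 1.5, 12.8]
tool_pos: [0.5536, -0.2176, 0.0473]
contact_force: [-3.7, 0.9, 17.8]
```

```bash
python3 -m pendant '[[1,[0,0,-20],[0,0,0]],[1,[0,0,-30],[0,0,0]],[1,[0,-31,0],[0,0,0]],[1,[0,-31,0],[0,0,0]],[1,[0,-30,0],[0,0,0]],[1,[0,0,20],[0,0,0]],[1,[0,0,17],[0,0,0]],[1,[0,0,0],[0,0,0]]]'; python3 d.py 550.1 -125.7 56 2.25
```

```text
clock: 25.2
tool_pos: [0.5488, -0.1262, 0.0571]
eef_rot: [1.0, 0.02, -0.001, 0.0]
contact_force: [-0.3, -0.2, 0.0]
opening: 0.006
finger_force: 0.0
clock 25.20 pos [ 548.8 -126.2   57.1] shift(cur axes) [ 1.3 -0.4  1. ] shift(goal axes) [ 1.3 -0.4  1.1] turn [0.   0.14 0.05] F [-0.3 -0.2  0. ] M [0.   0.04 0.02] open 0.01
```

```bash
python3 -m pendant '[[1,[0,0,1.5],[0,0,0]],[1,[0,0,1.5],[0,0,0]],[1,[0,0,0],[0,0,0]]]'|grep -E "pos|contact"; python3 -m pendant '[[1,[0,0,1.5],[0,0,0]],[1,[0,0,0],[0,0,0]]]'|grep -E "pos|contact";python3 -m pendant '[[1,[0,0,1.2],[0,0,0]],[1,[0,0,0],[0,0,0]]]'|grep -E "pos|contact"; python3 -m pendant '[[1,[0,0,1],[0,0,0]],[1,[0,0,0],[0,0,0]]]'|grep -E "pos|contact"
```

```text
tool_pos: [0.5499, -0.1259, 0.0554]
contact_force: [-0.3, 0.3, 0.2]
tool_pos: [0.5497, -0.1256, 0.0536]
contact_force: [0.8, 0.2, -0.5]
tool_pos: [0.5497, -0.1256, 0.0523]
contact_force: [-1.2, 0.1, -0.8]
tool_pos: [0.5496, -0.1256, 0.0513]
contact_force: [0.2, 0.4, 0.0]
```

```bash
python3 -m pendant '[[1,[0,0,1],[0,0,0]],[1,[0,0,0],[0,0,0]]]'|grep -E "pos|contact"; python3 -m pendant '[[1,[0,0,1],[0,0,0]],[1,[0,0,0],[0,0,0]]]'|grep -E "pos|contact"
```

```text
tool_pos: [0.5497, -0.1257, 0.0503]
contact_force: [1.0, -0.8, 0.3]
tool_pos: [0.5497, -0.1256, 0.0494]
contact_force: [-0.3, 0.8, 0.5]
```

```bash
python3 -m pendant '[[1,[0,0,1.2],[0,0,0]],[1,[0,0,0],[0,0,0]]]'|grep -E "pos|contact"; python3 -m pendant '[[1,[0,0,1],[0,0,0]],[1,[0,0,0],[0,0,0]]]'|grep -E "pos|contact"
```

```text
tool_pos: [0.5497, -0.1256, 0.0481]
contact_force: [0.4, -0.1, 0.1]
tool_pos: [0.5498, -0.1257, 0.0475]
contact_force: [-0.4, 0.4, 3.7]
```

```bash
python3 -m pendant '[[1,[0,0,0.8],[0,0,0]],[1,[0,0,0],[0,0,0]]]'|grep -E "pos|contact"; python3 -m pendant '[[1,[0,0,0.8],[0,0,0]],[1,[0,0,0],[0,0,0]]]'|grep -E "pos|contact"
```

```text
tool_pos: [0.5498, -0.1257, 0.0474]
contact_force: [-1.8, 0.2, 11.1]
tool_pos: [0.5498, -0.1257, 0.0474]
contact_force: [-3.2, 1.2, 16.5]
```

All four spots now stop stiffly at the same 47.4 mm. I re-touch A, then retract and look.

```bash
python3 -m pendant '[[1,[0,0,-20],[0,0,0]],[1,[0,0,-25],[0,0,0]],[1,[24,-7,0],[0,0,0]],[1,[24,-7,0],[0,0,0]],[1,[0,0,20],[0,0,0]],[1,[0,0,18],[0,0,0]],[1,[0,0,4.5],[0,0,0]],[1,[0,0,0],[0,0,0]]]'|grep -E "pos|contact"; python3 -m pendant '[[1,[0,0,1.2],[0,0,0]],[1,[0,0,0],[0,0,0]]]'|grep -E "pos|contact"; python3 -m pendant '[[1,[0,0,1],[0,0,0]],[1,[0,0,0],[0,0,0]]]'|grep -E "pos|contact"
```

```text
tool_pos: [0.5964, -0.1099, 0.0479]
contact_force: [0.7, 0.1, 0.1]
tool_pos: [0.597, -0.11, 0.0475]
contact_force: [-1.1, 0.0, 5.7]
tool_pos: [0.597, -0.11, 0.0474]
contact_force: [-3.0, 0.4, 11.7]
```

```bash
python3 -m pendant '[[1,[0,0,0.8],[0,0,0]],[1,[0,0,0],[0,0,0]],[1,[0,0,-25],[0,0,0]],[1,[0,0,-40],[0,0,0]],[1,[0,0,-40],[0,0,0]],[1,[-40,-40,-20],[0,0,0]],[1,[-40,-40,0],[0,0,0]],[1,[0,0,0],[0,0,0]]]'; python3 -m pendant '[[1,[-40,-40,0],[0,0,0]],[1,[-30,-40,0],[0,0,0]],[1,[0,-40,0],[0,0,0]],[1,[0,0,0],[0,0,0]]]'
python3 - <<'E'
from h import *
s=cams.snapshot("scene");t=cams.snapshot("top")
a=crop(s,195,215,120,95,5); b=cv2.resize(crop(t,345,210,95,95,1),None,fx=2,fy=2,interpolation=3)
b=np.vstack([b,np.zeros((475-190,190,3),np.uint8)])
cv2.imwrite("pics/g5.png",np.hstack([a,b]))
E
```

```text
clock: 30.32
tool_pos: [0.51, -0.0298, 0.1704]
eef_rot: [1.0, 0.023, -0.002, -0.001]
contact_force: [-0.1, -0.7, 0.3]
opening: 0.003
finger_force: 0.0
clock: 30.82
tool_pos: [0.4402, 0.0871, 0.1702]
eef_rot: [1.0, 0.023, 0.001, -0.001]
contact_force: [-0.0, 0.2, 0.0]
opening: 0.007
finger_force: 0.0
```

View pics/g5.png

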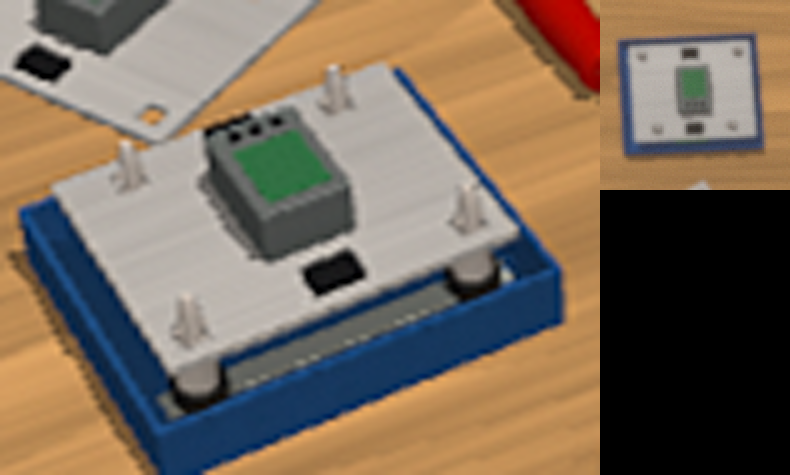

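All four prong pairs show spread above the plate (A 470,210; B 190,325; C 335,90; D 128,165). The plate is level on the shoulders and the carrier is still in place. The robot is clear, so I hand in.

```bash
python3 -c "
from plant import r
print(r.finish_job())"
```

```text
the job is handed in; nothing more can be done
None
```

The faceplate is on the right way round and let go, with all four standoffs clicked through and the plate level on its shoulders. The highest force I read while pressing was about 21 N, and the job was handed in at about 31 s with the arm clear.

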